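# Seat the bay cover and hold the sprung analyser lid at its mark

### The job

Get the analyser ready for a look inside: first, with the lid still shut, press the loose cover plate on its right half fully down so that it sits level and flush in its bay. Then lift the sprung lid by its bar handle until its top is in line with the steel index arm beside it, and finish while still holding the lid there by the handle: do not let go. Do not shift the index arm, and leave the other things where they are.

Things in the scene. Friction and masses are not known exactly. Their poses are not given: they have to be found in the camera images.
- analyser: white bench-top analyser fixed to the bench, 300 (its x) x 400 (its y) x 85 mm high; origin at the centre of its underside, x to its rear (away from the robot), y to its left, z up; it does not move. Its left half (+y) carries the sprung lid, its right half (-y) the cover plate's bay
- bay (a point): middle of the cover plate's bay at deck level, (-20, -100, 85) mm in the analyser's frame: an open rectangular recess 134 x 94 mm, 10 mm deep, in the deck (deck height 85 mm), axes as the analyser's
- stud_rear (a joint): push-fit stud under the plate 45 mm behind the bay's middle, m pushed down: starts at 0 to 0.004 (standing 8 to 4 mm above the bay's floor), 0.008 is fully down. Takes about 4 N to push, plus drag if pushed faster than 20 mm/s, and stays where it is pushed
- stud_front (a joint): the same kind of stud, 45 mm in front of the bay's middle
- cover_top (a point): loose flat aluminium cover plate, 130 (its x) x 90 (its y) x 10 mm, 0.2 kg, with a dark square window in its middle. It lies in its bay but stands proud and slightly tilted on the two studs, which are under it at x = +45 and -45 mm; pressed down at both ends it rests on the bay's floor, flush with the deck. This point is the middle of its top face, z normal to the face
- handle_bar (a point): middle of the axis of the lid's bar handle: a straight round steel bar 12 mm thick and 110 mm long, parallel to the analyser's y, on two end posts near the lid's front edge, its axis 38 mm above the lid's top face with free space under it. x lies in the lid's plane towards the hinge, y along the bar, z normal to the lid
- lid_hinge (a point): point on the lid's hinge axis (which is parallel to the analyser's y), midway across the lid's width, at (115, 95, 95) mm in the analyser's frame; with the lid shut the bar's axis is 205 mm in front of it and 55 mm above it
- lid (a joint): angle of the lid (white, 215 deep x 160 wide x 25 mm thick, 0.45 kg with handle), rad: 0 shut and level, growing as its front edge rises; stop at 1.3. A spring hinge pulls it shut: lifting at the bar takes about 5 to 7 N and it snaps shut when let go
- index (a joint): angle of the index arm, the mark for the lid: a thin flat steel arm 225 mm long, 8 mm wide and 10 mm high, on the same hinge line just left of the lid. Measured as the lid's: when both angles are equal the arm's top edge is flush with the lid's top face. Its stiff pivot holds it between 0.45 and 0.75 rad from the start
- index_tip (a point): top corner of the index arm's free end, x along the arm towards the hinge
- jar: small amber screw-top jar, 44 mm diameter, 55 mm high, standing on the rear of the analyser's right half; origin at the centre of its underside; to be left alone
- dish: small clear dish, 52 mm diameter, 14 mm high, on the front right of the analyser's deck; origin at the centre of its underside; to be left alone
- tipbox: grey pipette-tip box, 120 x 85 x 50 mm, on the bench to the right of the analyser; origin at the centre of its underside; to be left alone
- reagent: white bottle with a blue cap, 60 mm diameter, 140 mm high, on the bench to the left of the analyser; origin at the centre of its underside; to be left alone
- mouse: black computer mouse, 100 x 60 x 34 mm, on the bench to the left of the analyser; origin at the centre of its underside; to be left alone
There are look-alikes about, which are no part of the job. What is shaped like the part that bears cover_top but orange or pink is not meant.

How it is judged:
On the way, in this order (a step that is already met when the one before it is completed fails the run):
1. the cover plate sits level and flush in its bay, the lid still shut (z of cover_top in the frame of analyser below 0.0867 m and angle between cover_top's own z axis and vertical below 0.015 rad and value of joint lid below 0.08 rad), for 0.3 s.
2. the lid is lifted in line with the index arm, held by its handle (angle between the x axis of handle_bar and the x axis of index_tip, either way round below 0.09 rad and contact force between lid and the fingers above 1 N and distance between the grasp point and handle_bar below 0.06 m), for 0.3 s.
At the end, for the whole second after the job is handed in: The fingers hold the lid (over 1 N) at its handle (grasp point within 60 mm of the bar's middle); the lid is at rest within 0.09 rad (5 degrees) of the index arm; the cover plate is level within 0.015 rad, the middle of its top at most 1.7 mm above the deck (all of step 2 and z of cover_top in the frame of analyser below 0.0867 m and angle between cover_top's own z axis and vertical below 0.015 rad and value of joint lid above 0.3 rad and velocity of joint lid between -0.08 and 0.08 rad/s); the arm keeps its last pose, push and grip.
It fails at once if the index arm is shifted by more than 12 mm at its tip (distance of index_tip from where it was at the start of the episode above 0.012 m).
It fails at once if another thing is shifted by more than 25 mm (distance of any of jar, dish, tipbox, reagent, mouse from where it was at the start of the episode above 0.025 m).
It also fails if it takes over 54 s, if anything falls off the work surface, if the arm or the gripper's body presses on something with over 40 N, if the wrist force passes 120 N, or if a joint passes its speed limit or range.

### The arm

A 6-joint arm with a two-finger parallel gripper is mounted at the origin on the work surface. World frame = base frame: x ahead of the robot, y to its left, z up, the work surface at z = 0. Lengths are in m, angles in rad, forces in N, time in s.
With the tool pointing down it reaches from about 0.4 to 0.825 m from the base axis. Payload 7 kg.
Tool frame: the origin (TCP) lies between the finger pads; the fingertips stand 25 mm ahead of it and the grasp point (between the pads) lies 6 mm ahead of it (arm.tip_extent is the z of the fingertips in the tool frame, in m); z points along the fingers, x is the direction in which the jaws open and shut, and the axes are right-handed (so a half turn about z gives the same grasp; the last joint's range is limited). The gripper opens to 88 mm and grips with 3 to 60 N. Pads are 19 mm wide; open, the fingers measure 130 mm over their backs; the gripper's body (78 mm by 193 mm) begins 47 mm behind the grasp point.
Start: joints at [-0.815, 0.359, 0.012, 0, -1.224, -0.288], TCP at [0.304, -0.602, 0.252] pointing down, gripper open.
Joint ranges: [-3.07, 3.07], [-1.43, 2.12], [-1.02, 1.25], [-3.03, 1.67], [-3.05, -0], [-3.03, 3.03]. Speed limits (rad/s): [2.39, 2.39, 3.01, 3.14, 3.14, 3.14].

### API

Orientations are given as [roll, pitch, yaw] about the fixed x, y, z axes, in that order (R = Rz(yaw) Ry(pitch) Rx(roll)).
In Python, from station import monitor, grab_frame, job_done, arm gives the robot as it stands.
- The arm moves only by the shell command python3 -m jog 'ROWS' [FORCE]. ROWS is JSON, a list that holds one entry, the list of rows, each a list of 7 numbers: the shift along the world's x, y, z in m, then the turn, a rotation vector about the world's x, y, z in rad, then the opening, from 0 (shut) to 1 (fully open). In form: [[[dx, dy, dz, ax, ay, az, claw], ...]]. A call has 1 to 20 rows; each row shifts and turns the commanded pose from where the row before left it; what a row does not reach is not made up. A row lasts 1/8 s, in which the tool goes at most 62.5 mm and 10.7 degrees, less where a joint would pass 70% of its speed; a pose out of reach is approached as far as the arm can. A call is refused whole if a number of a shift passes 0.0625 or a number of a turn 0.188, either way. A call with a gripper value outside its range is refused whole. The fingers move at their own pace and stop on an object; FORCE is the grip in N (left out, the last holds). Time passes only in rows, so rows that do not move let the fingers close. It gives the time, the measured TCP pose, the force and the opening at its end, in the units of the state.
- monitor.get_state(): the state, without advancing time (a new reading comes with each control period).
- grab_frame(name): name is "side" or "top"; returns a dict with "pixels" (480x640x3 uint8, red, green, blue), "K" (3x3 intrinsics, pixels), "k1" (the pictures are not rectified: a ray, as slopes to the right and down, at radius r is drawn at 1 + k1 r^2 times it, then the intrinsics apply), "view" (4x4, takes a point from world to camera coordinates). Camera axes: x right, y down, z forward; pixel columns grow to the right and rows downward; lengths in m; the calibration is good to about 2 mm. A picture is of the moment at which its call begins. There is no depth.
- job_done(): hands the job in, once; it reports no verdict.
The state is a dict: "t": time; "q": joint angles; "qd": joint speeds; "joint_efforts": joint torques, N m; "eef_pos": TCP position; "ee_rot": TCP orientation; "force": force on the tool from outside, world axes, zero at the start; "moment": the same for the moment, N m; "width": finger opening in m.
Only numpy, scipy, OpenCV 4.12 (cv2) and the standard library are available. Lean on these libraries where they do the work, as an engineer would, in place of code of your own. Each camera call takes 0.05 s, during which the arm holds its last target.

## Working session

There is one attempt and no reset: what is moved stays moved. The work goes in short steps, Python scripts to look and compute and a shell command to move; the robot and the scene stay as the last step left them, time stands still between calls to the robot, and variables do not carry over. Pictures are saved under pics/ and viewed, and the job is handed in when it is done.

```bash
ls; mkdir -p pics
python3 - <<'E'
from station import monitor, grab_frame, arm
import cv2, numpy as np
s=monitor.get_state(); print(s['t'],s['eef_pos'],s['ee_rot'],s['force'],s['width'],arm.tip_extent)
for n in ("side","top"):
    f=grab_frame(n); cv2.imwrite(f"pics/{n}0.png",f["pixels"][:,:,::-1]); print(f["K"],f["k1"],f["view"])
    np.savez(f"{n}0.npz",**f)
E
```

```text
pics
0.0 [ 0.30416186 -0.60209953  0.25063271] [-3.14145765e+00 -1.61882009e-03  2.03846005e+00] [0.08017524 0.06273069 0.39460089] 0.08787206359742433 0.025
[[515.30478216   0.         321.58514969]
 [  0.         515.30478216 239.76547234]
 [  0.           0.           1.        ]] 0.02604185625598692 [[-0.95485819 -0.29701807 -0.00510975  0.5102173 ]
 [-0.15360265  0.50838103 -0.84732222  0.18184078]
 [ 0.25426771 -0.80828769 -0.53105455  1.17695295]
 [ 0.          0.          0.          1.        ]]
[[438.56977767   0.         318.30107561]
 [  0.         438.56977767 240.42691094]
 [  0.           0.           1.        ]] -0.04085466882663918 [[-0.02719868 -0.99957988 -0.01001456  0.0133641 ]
 [-0.9949397   0.02803905 -0.0964821   0.54415866]
 [ 0.09672236  0.0073397  -0.99528434  0.92318307]
 [ 0.          0.          0.          1.        ]]
```

View pics/side0.png

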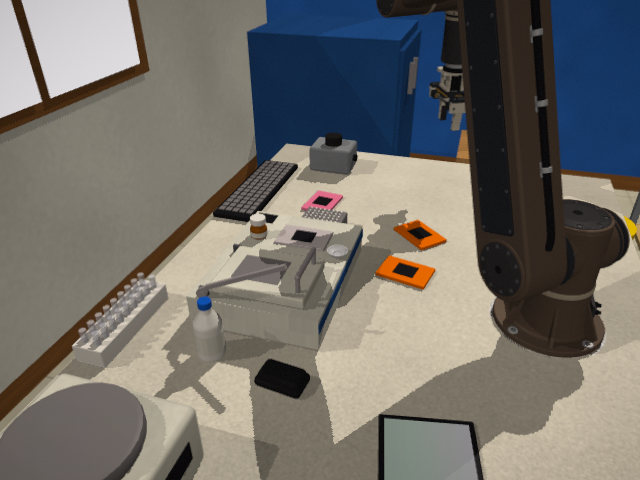

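View pics/top0.png

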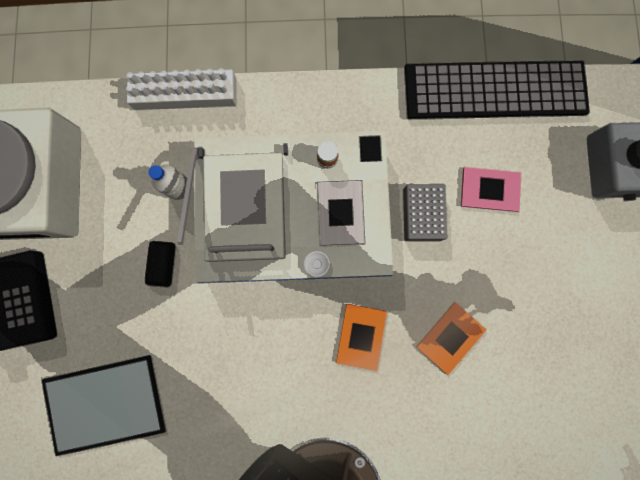

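The top view shows the silver plate with a dark window at (341,212), the handle bar at (241,248), the index arm from (200,153) to (182,242), the jar at (327,154) and the dish at (316,264). The look-alikes are pink at (491,189) and orange at (361,337) and (451,338). The silver one lies in the analyser's right half, so it is the one meant. I'll confirm that in enlarged crops.

Run:
```python
import cv2
t=cv2.imread('pics/top0.png'); s=cv2.imread('pics/side0.png')
cv2.imwrite('pics/topc.png',cv2.resize(t[130:290,170:410],None,fx=3.3,fy=3.3,interpolation=cv2.INTER_CUBIC))
cv2.imwrite('pics/sidec.png',cv2.resize(s[200:350,180:380],None,fx=4,fy=4,interpolation=cv2.INTER_CUBIC))
```

```text
(no output)
```

View pics/topc.png

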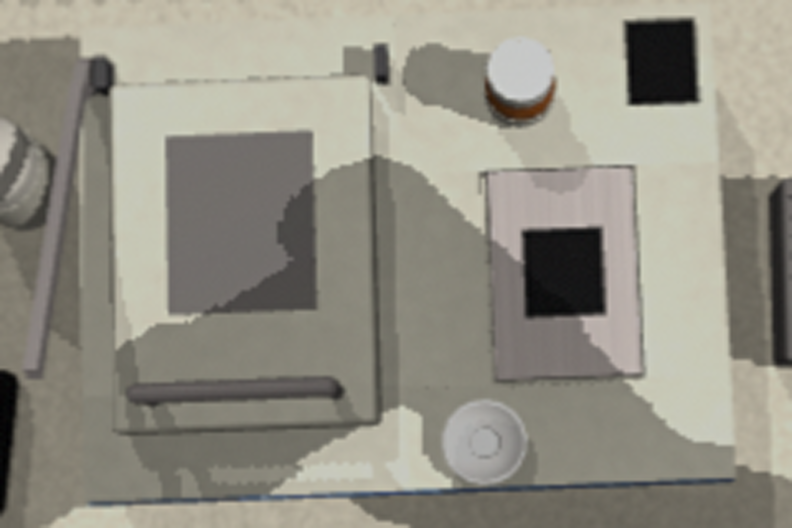

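View pics/sidec.png

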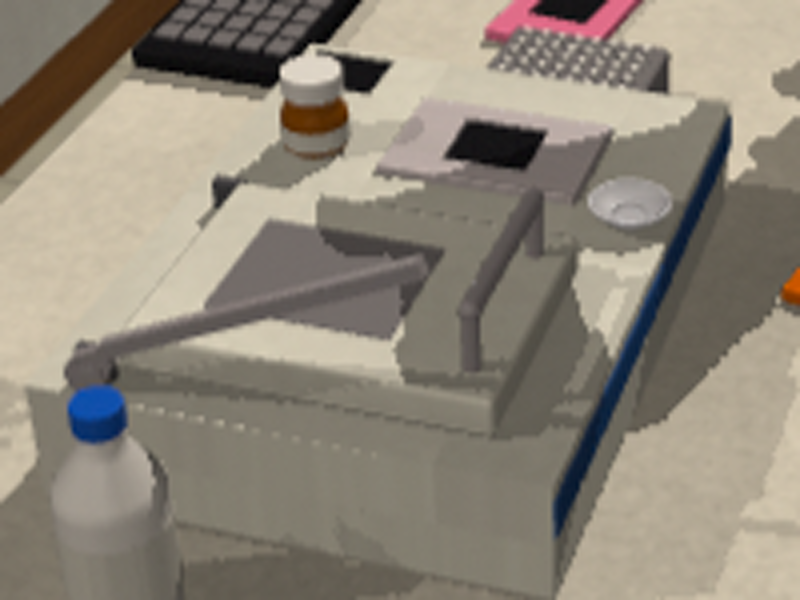

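The crops confirm it: the silver plate with the dark window is in the analyser's bay (top crop corners (486,170), (634,166), (643,376), (497,380)). The bar runs from (128,393) to (340,387), and the index tip is at (33,375) in the top crop and about (425,265) in the side crop. Next I'll compute the positions.

```bash
cat > h.py <<'E'
import numpy as np, cv2
C={n:dict(np.load(f'{n}0.npz')) for n in('side','top')}
def ray(n,uv):
    c=C[n];K=c['K'];d=np.array([[ (uv[0]-K[0,2])/K[0,0],(uv[1]-K[1,2])/K[1,1]]])[0]
    s=d.copy()
    for _ in range(20): s=d/(1+float(c['k1'])*(s@s))
    R=c['view'][:3,:3];t=c['view'][:3,3]
    v=R.T@np.array([s[0],s[1],1]); return -R.T@t, v/np.linalg.norm(v)
def plane(n,uv,z):
    o,v=ray(n,uv); return o+v*(z-o[2])/v[2]
def tri(a,b):
    o1,v1=ray('top',a);o2,v2=ray('side',b)
    s=np.linalg.lstsq(np.c_[v1,-v2],o2-o1,rcond=None)[0]
    p,q=o1+s[0]*v1,o2+s[1]*v2; return (p+q)/2,np.linalg.norm(p-q)
def proj(n,P):
    c=C[n];p=c['view'][:3,:3]@np.asarray(P)+c['view'][:3,3];s=p[:2]/p[2];s=s*(1+float(c['k1'])*(s@s))
    return s*c['K'][0,0]+c['K'][:2,2]
E
python3 - <<'E'
from h import *
np.set_printoptions(precision=4,suppress=True)
T=lambda u,v:((u+.5)/3.3-.5+170,(v+.5)/3.3-.5+130)
S=lambda u,v:((u+.5)/4-.5+180,(v+.5)/4-.5+200)
pc=[plane('top',T(*p),.089) for p in[(486,170),(634,166),(643,376),(497,380)]]
for p in pc: print('plate',p)
print('centre',np.mean(pc,0),'sizes',[np.linalg.norm(pc[i]-pc[(i+1)%4]) for i in range(4)])
b=[plane('top',T(*p),.150) for p in[(128,393),(340,387)]];print('bar',b,np.mean(b,0),np.linalg.norm(b[0]-b[1]))
f=[plane('top',T(*p),.085) for p in[(90,503),(733,480)]];print('front',f,np.linalg.norm(f[0]-f[1]))
d=f[0]-f[1];print('yaw front',np.arctan2(-d[0],d[1]))
e=(pc[0]+pc[1]-pc[2]-pc[3]);print('yaw plate',np.arctan2(e[1],e[0]))
d=b[0]-b[1];print('yaw bar',np.arctan2(-d[0],d[1]))
print('tip',tri(T(33,375),S(425,263)),tri(T(25,370),S(425,263)))
for n,u,v in(('bar L',(130,393),(468,305)),('bar R',(338,387),(535,197))):print(n,tri(T(*u),S(*v)))
w=[(525,230),(601,227),(605,315),(529,316)];ws=[(465,122),(547,134),(520,172),(444,158)]
pw=[plane('top',T(*p),.09) for p in w];print('win',np.mean(pw,0))
E
```

```text
plate [ 0.6603 -0.0027  0.089 ]
plate [ 0.6602 -0.0946  0.089 ]
plate [ 0.5292 -0.0952  0.089 ]
plate [ 0.5292 -0.0059  0.089 ]
centre [ 0.5947 -0.0496  0.089 ] sizes [np.float64(0.09195056722028934), np.float64(0.13100497024530933), np.float64(0.08936230598409561), np.float64(0.13112186859984826)]
bar [array([0.5224, 0.2052, 0.15  ]), array([0.5224, 0.0835, 0.15  ])] [0.5224 0.1444 0.15  ] 0.12162635513755592
front [array([0.4608, 0.2459, 0.085 ]), array([ 0.4643, -0.1482,  0.085 ])] 0.3940914420705656
yaw front 0.008710899064044273
yaw plate 0.01462086701951416
yaw bar 0.0005127833743299825
tip (array([0.5298, 0.2425, 0.2048]), np.float64(0.0020609129097101503)) (array([0.5306, 0.2455, 0.2071]), np.float64(0.0017126861656652612))
bar L (array([0.5231, 0.2034, 0.1537]), np.float64(0.002166561678464905))
bar R (array([0.5245, 0.0856, 0.1463]), np.float64(0.00354310559984253))
win [ 0.5948 -0.0496  0.09  ]
```

Bar length, plate size and heights agree with the given sizes. The analyser's origin comes out at about (0.614, 0.051) with yaw of about 0.008. Now the index angle and the jar and dish clearances.

```bash
python3 - <<'E'
from h import *
np.set_printoptions(precision=4,suppress=True)
T=lambda u,v:((u+.5)/3.3-.5+170,(v+.5)/3.3-.5+130)
S=lambda u,v:((u+.5)/4-.5+180,(v+.5)/4-.5+200)
print('jar top',plane('top',T(520,65),.14),'dish',plane('top',T(485,441),.092))
H=np.array([.7281,.1465,.095]); n=np.array([-.008,1,0.])   # plane normal = analyser y (yaw .008)
def side(uv,y):
    o,v=ray('side',uv);P0=np.array([.614,y,0]);return o+v*((P0-o)@n)/(v@n)
for y in(.238,.2425,.247):
  for a,b,l in(((115,345),(412,256),'top'),((115,360),(420,276),'low')):
    p,q=side(S(*a),y),side(S(*b),y);print(y,l,p,q,np.arctan2(q[2]-p[2],p[0]-q[0]))
E
python3 -c "
import cv2
s=cv2.imread('pics/side0.png');cv2.imwrite('pics/idx.png',cv2.resize(s[250:300,190:295],None,fx=7.5,fy=7.5,interpolation=cv2.INTER_CUBIC))"
python3 -m jog '[[[0.0207,0.0394,0,0,0,0.0794,0.8],[0.0207,0.0394,0,0,0,0.0794,0.8],[0.0207,0.0394,0,0,0,0.0794,0.8],[0.0207,0.0394,0,0,0,0.0794,0.8],[0.0207,0.0394,0,0,0,0.0794,0.8],[0.0207,0.0394,0,0,0,0.0794,0.8],[0.0207,0.0394,0,0,0,0.0794,0.8],[0.0207,0.0394,0,0,0,0.0794,0.8],[0.0207,0.0394,0,0,0,0.0794,0.8],[0.0207,0.0394,0,0,0,0.0794,0.8],[0.0207,0.0394,0,0,0,0.0794,0.8],[0.0207,0.0394,0,0,0,0.0794,0.8],[0.0207,0.0394,0,0,0,0.0794,0.8],[0.0207,0.0394,0,0,0,0.0794,0.8],[0,0,0,0,0,0,0.8],[0,0,0,0,0,0,0.8]]]'
```

```text
jar top [ 0.7109 -0.0248  0.14  ] dish [0.492  0.0024 0.092 ]
0.238 top [0.7135 0.2388 0.1119] [0.5397 0.2374 0.2038] 0.48625136334555236
0.238 low [0.7149 0.2388 0.1015] [0.536  0.2374 0.1925] 0.4704902731530672
0.2425 top [0.7107 0.2433 0.1158] [0.5378 0.2419 0.2072] 0.4862513633455524
0.2425 low [0.712  0.2433 0.1055] [0.5341 0.2419 0.1959] 0.47049027315306674
0.247 top [0.7078 0.2478 0.1197] [0.5359 0.2464 0.2105] 0.48625136334555175
0.247 low [0.7091 0.2478 0.1094] [0.5323 0.2463 0.1994] 0.4704902731530671
t: 2.1
eef_pos: [0.5937, -0.0508, 0.251]
ee_rot: [-3.141, -0.001, -3.133]
force: [-0.0, -0.7, 0.0]
width: 0.0706
```

View pics/idx.png

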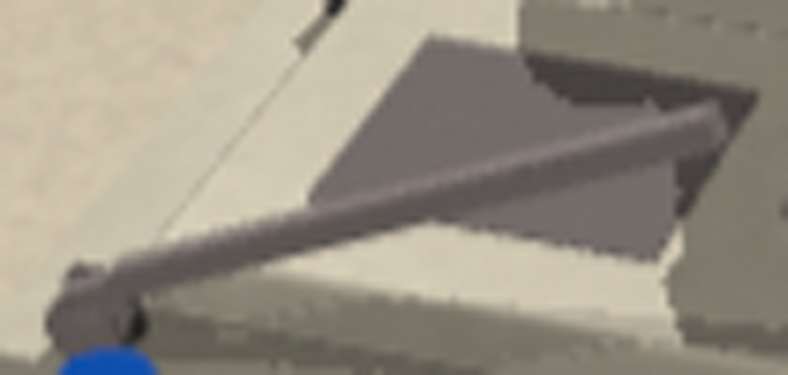

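The crop shows the index arm's edges cleanly, from (120,260) to (715,103), which puts its angle at about 0.475 rad. Lowering over the plate.

```bash
python3 -m jog '[[[0,0,-0.02,0,0,0,0.8],[0,0,-0.02,0,0,0,0.8],[0,0,-0.02,0,0,0,0.8],[0,0,-0.02,0,0,0,0.8],[0,0,-0.02,0,0,0,0.8],[0,0,-0.02,0,0,0,0.8],[0,0,0,0,0,0,0.8],[0,0,0,0,0,0,0.8]]]'
python3 - <<'E'
from station import grab_frame
import cv2
f=grab_frame('side')['pixels'][:,:,::-1]
cv2.imwrite('pics/s1.png',cv2.resize(f[130:330,200:400],None,fx=3,fy=3,interpolation=cv2.INTER_CUBIC))
E
```

```text
t: 3.1
eef_pos: [0.5944, -0.0515, 0.1324]
ee_rot: [-3.141, 0.001, -3.134]
force: [0.5, 0.4, 0.1]
width: 0.0703
```

View pics/s1.png

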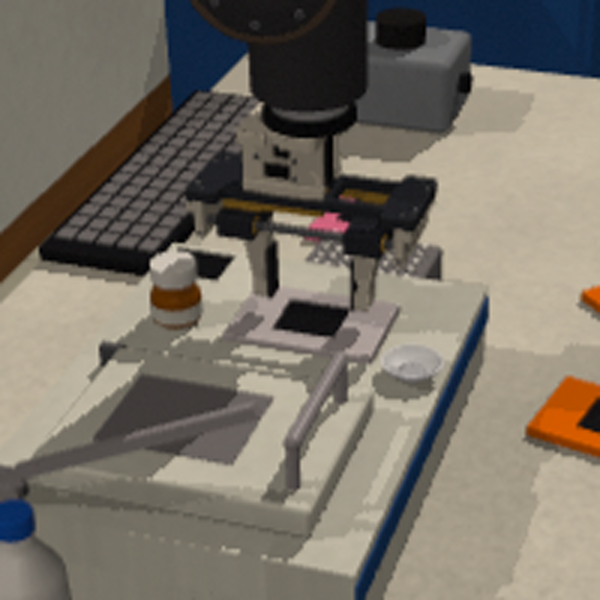

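The fingers at (263,270) and (362,290) straddle the window over both ends of the plate, and the gripper clears the jar. Pressing slowly.

```bash
python3 -m jog '[[[0,0,-0.002,0,0,0,0.8],[0,0,-0.002,0,0,0,0.8],[0,0,-0.002,0,0,0,0.8],[0,0,-0.002,0,0,0,0.8],[0,0,-0.002,0,0,0,0.8],[0,0,-0.002,0,0,0,0.8],[0,0,-0.002,0,0,0,0.8],[0,0,-0.002,0,0,0,0.8]]]'; python3 -m jog '[[[0,0,-0.001,0,0,0,0.8],[0,0,-0.001,0,0,0,0.8],[0,0,-0.001,0,0,0,0.8]]]'
```

```text
t: 4.15
eef_pos: [0.5942, -0.0509, 0.1154]
ee_rot: [-3.142, -0.0, -3.133]
force: [0.4, -0.1, -0.2]
width: 0.07
t: 4.53
eef_pos: [0.5942, -0.0509, 0.1133]
ee_rot: [-3.141, 0.0, -3.133]
force: [-1.9, -0.1, 6.1]
width: 0.0701
```

```bash
python3 -m jog '[[[0,0,-0.001,0,0,0,0.8],[0,0,-0.001,0,0,0,0.8],[0,0,-0.001,0,0,0,0.8]]]';python3 -m jog '[[[0,0,-0.001,0,0,0,0.8],[0,0,-0.001,0,0,0,0.8],[0,0,0,0,0,0,0.8]]]'
```

```text
t: 4.9
eef_pos: [0.5942, -0.0509, 0.1103]
ee_rot: [-3.141, 0.0, -3.133]
force: [-2.5, 1.9, 10.8]
width: 0.0701
t: 5.28
eef_pos: [0.5942, -0.0509, 0.1102]
ee_rot: [-3.141, 0.001, -3.132]
force: [-7.6, 2.6, 21.2]
width: 0.0701
```

The tool stopped at tip height 85.2 mm with the force rising to 21 N, so the plate is on the bay's floor. One small extra push and a short hold, then up.

```bash
python3 -m jog '[[[0,0,-0.0005,0,0,0,0.8],[0,0,0,0,0,0,0.8],[0,0,0,0,0,0,0.8],[0,0,0,0,0,0,0.8]]]';python3 -m jog '[[[0,0,0.003,0,0,0,0.8],[0,0,0.01,0,0,0,0.8],[0,0,0.025,0,0,0,0.8],[0,0,0.025,0,0,0,0.8],[0,0,0.025,0,0,0,0.8],[0,0,0.025,0,0,0,0.8],[0,0,0.0,0,0,0,0.8],[0,0,0.0,0,0,0,0.8]]]'
python3 - <<'E'
from station import grab_frame
import cv2
f=grab_frame('side')['pixels'][:,:,::-1]
cv2.imwrite('pics/s2.png',cv2.resize(f[200:300,230:380],None,fx=5,fy=5,interpolation=cv2.INTER_CUBIC))
E
```

```text
t: 5.78
eef_pos: [0.5943, -0.0509, 0.1102]
ee_rot: [-3.141, 0.001, -3.132]
force: [-9.6, 3.4, 25.3]
width: 0.0704
t: 6.78
eef_pos: [0.5938, -0.0509, 0.2197]
ee_rot: [3.141, -0.001, -3.133]
force: [0.2, 0.1, -0.4]
width: 0.07
```

View pics/s2.png

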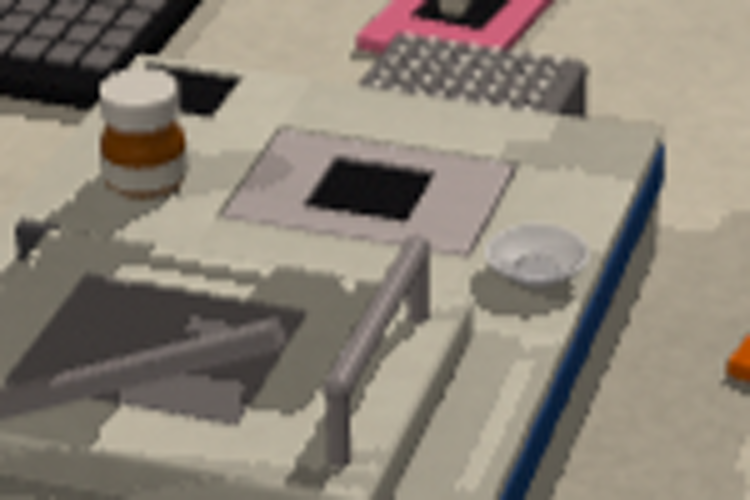

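The plate at (370,190) lies flush, with thin even seams and no raised edge shadow. The jar and dish haven't moved. Moving on to the handle bar.

```bash
python3 -m jog '[[[-0.0089,0.0232,0.001,0,0,0,0.6],[-0.0089,0.0232,0.001,0,0,0,0.6],[-0.0089,0.0232,0.001,0,0,0,0.6],[-0.0089,0.0232,0.001,0,0,0,0.6],[-0.0089,0.0232,0.001,0,0,0,0.6],[-0.0089,0.0232,0.001,0,0,0,0.6],[-0.0089,0.0232,0.001,0,0,0,0.6],[-0.0089,0.0232,0.001,0,0,0,0.6],[0,0,0,0,0,0,0.6],[0,0,0,0,0,0,0.6]]]'
python3 - <<'E'
from station import grab_frame
import cv2
f=grab_frame('side')['pixels'][:,:,::-1]
cv2.imwrite('pics/s3.png',cv2.resize(f[130:330,200:400],None,fx=3,fy=3,interpolation=cv2.INTER_CUBIC))
E
```

```text
t: 8.07
eef_pos: [0.5228, 0.1344, 0.2275]
ee_rot: [-3.141, -0.001, -3.133]
force: [0.3, -0.2, -0.5]
width: 0.0523
```

View pics/s3.png

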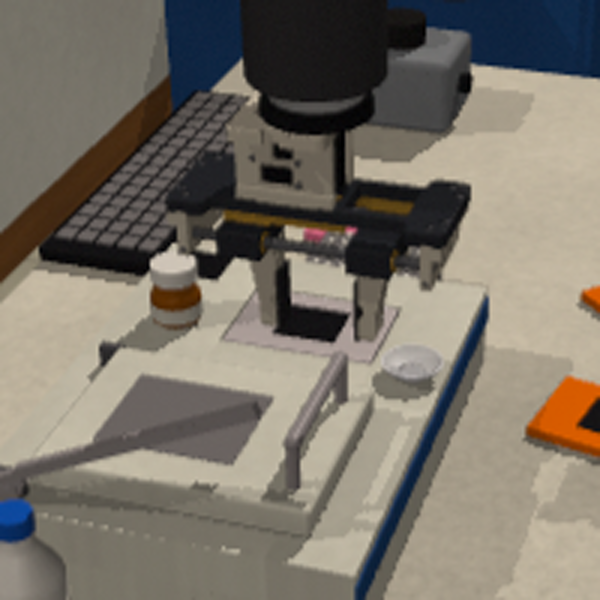

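The fingers at (265,300) and (370,310) straddle the bar, whose middle is about (318,405) directly below. Descending and gripping.

```bash
python3 -m jog '[[[0,0,-0.012,0,0,0,0.6],[0,0,-0.012,0,0,0,0.6],[0,0,-0.012,0,0,0,0.6],[0,0,-0.012,0,0,0,0.6],[0,0,-0.012,0,0,0,0.6],[0,0,-0.0115,0,0,0,0.6],[0,0,0,0,0,0,0.6]]]' && python3 -m jog '[[[0,0,0,0,0,0,0],[0,0,0,0,0,0,0],[0,0,0,0,0,0,0],[0,0,0,0,0,0,0],[0,0,0,0,0,0,0],[0,0,0,0,0,0,0]]]' 20
```

```text
t: 9.0
eef_pos: [0.5224, 0.1345, 0.1555]
ee_rot: [-3.141, -0.002, -3.133]
force: [0.4, 0.3, 0.1]
width: 0.0526
t: 9.75
eef_pos: [0.5237, 0.1348, 0.1568]
ee_rot: [3.141, 0.001, -3.133]
force: [4.3, -1.3, -1.8]
width: 0.011
```

The opening stopped at 11 mm, so the 12 mm bar is gripped. Working out the arc, with the tool turning along with the lid.

```bash
python3 -c "
import numpy as np
t=np.linspace(0,.48,13);x=-.205*np.cos(t)+.061*np.sin(t);z=.205*np.sin(t)+.061*np.cos(t)
print(np.c_[t[1:],np.diff(x),np.diff(z)].round(4),x[-1]-x[0],z[-1]-z[0])"
```

```text
[[0.04   0.0026 0.0081]
 [0.08   0.0029 0.008 ]
 [0.12   0.0032 0.0079]
 [0.16   0.0036 0.0078]
 [0.2    0.0039 0.0076]
 [0.24   0.0042 0.0075]
 [0.28   0.0045 0.0073]
 [0.32   0.0048 0.0071]
 [0.36   0.005  0.0069]
 [0.4    0.0053 0.0067]
 [0.44   0.0056 0.0065]
 [0.48   0.0058 0.0063]] 0.051334570538277224 0.08777142127554033
```

```bash
python3 -m jog '[[[0.0026,0,0.0081,0,0.04,0,0],[0.0029,0,0.008,0,0.04,0,0],[0.0032,0,0.0079,0,0.04,0,0],[0.0036,0,0.0078,0,0.04,0,0],[0.0039,0,0.0076,0,0.04,0,0]]]' 35 && python3 -m jog '[[[0.0042,0,0.0075,0,0.04,0,0],[0.0045,0,0.0073,0,0.04,0,0],[0.0048,0,0.0071,0,0.04,0,0],[0.005,0,0.0069,0,0.04,0,0],[0.0053,0,0.0067,0,0.04,0,0],[0.0056,0,0.0065,0,0.04,0,0],[0.0058,0,0.0063,0,0.04,0,0],[0,0,0,0,0,0,0],[0,0,0,0,0,0,0],[0,0,0,0,0,0,0]]]'
python3 - <<'E'
from station import grab_frame
import cv2, numpy as np
for n in('side','top'):
    f=grab_frame(n);np.savez(n+'1.npz',**f);f=f['pixels'][:,:,::-1]
    c=f[130:330,170:400] if n=='side' else f[130:290,160:400]
    cv2.imwrite(f'pics/{n}4.png',cv2.resize(c,None,fx=3,fy=3,interpolation=cv2.INTER_CUBIC))
E
```

```text
t: 10.38
eef_pos: [0.5394, 0.1349, 0.1952]
ee_rot: [3.139, -0.202, -3.133]
force: [4.7, 0.4, -7.7]
width: 0.0108
t: 11.62
eef_pos: [0.5745, 0.1352, 0.2437]
ee_rot: [3.136, -0.478, -3.132]
force: [1.8, 2.9, -8.8]
width: 0.011
```

View pics/side4.png

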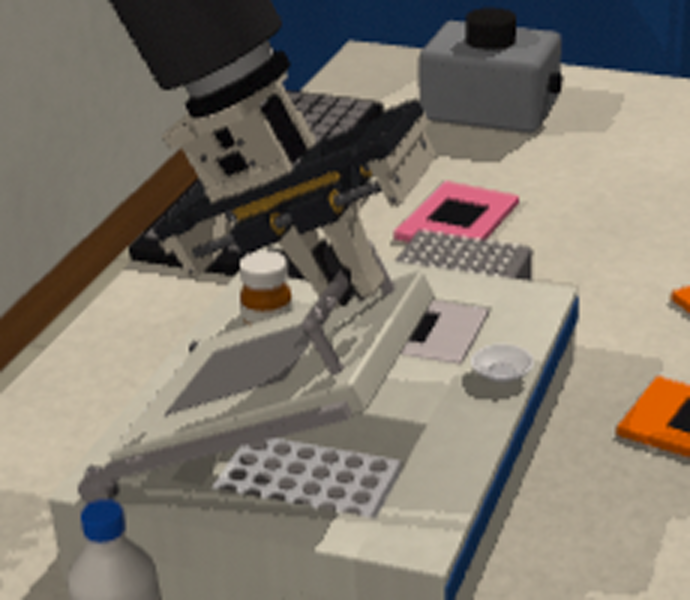

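View pics/top4.png

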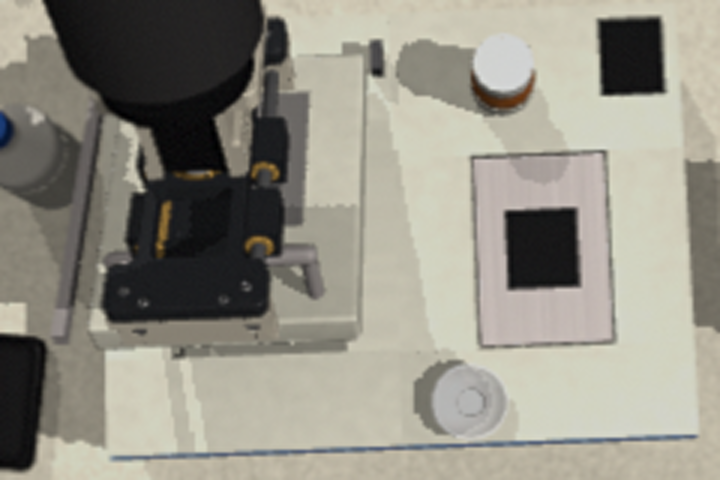

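The lid is raised with the fingers on the bar at about (335,290) in the side crop. The index arm runs along the lid's left edge, from (100,475) to (360,408). By tool position the lid is at 0.476 rad. Checking the lid edge directly against the arm.

Run:
```python
import cv2,numpy as np
f=np.load('side1.npz')['pixels'][:,:,::-1]
cv2.imwrite('pics/z.png',cv2.resize(f[225:305,190:320],None,fx=6,fy=6,interpolation=cv2.INTER_CUBIC))
```

```text
(no output)
```

View pics/z.png

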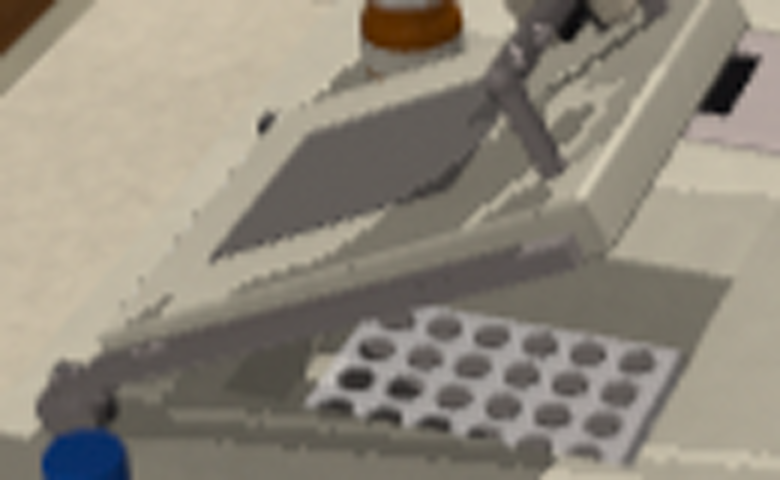

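Run:
```python
from h import *
np.set_printoptions(precision=4,suppress=True)
S=lambda u,v:((u+.5)/6-.5+190,(v+.5)/6-.5+225)
n=np.array([-.008,1,0.])
def side(uv,y):
    o,v=ray('side',uv);P0=np.array([.614,y,0]);return o+v*((P0-o)@n)/(v@n)
for l,a,b,y in(('lid top',(110,340),(575,203),.2255),('lid top steep/flat',(110,336),(560,212),.2255),('idx top far',(110,352),(570,236),.2385),('idx near low',(110,378),(578,258),.2465)):
    p,q=side(S(*a),y),side(S(*b),y);print(l,p,q,np.arctan2(q[2]-p[2],p[0]-q[0]))
# predicted edges drawn: lid and index at trial angles
H=np.array([.7281,.1465,.095])
im=cv2.resize(np.load('side1.npz')['pixels'][225:305,190:320,::-1],None,fx=6,fy=6,interpolation=cv2.INTER_CUBIC)
I=lambda p:tuple(int(round(k)) for k in (((p[0]-190+.5)*6-.5),((p[1]-225+.5)*6-.5)))
def pt(r,y,h,t): return H+np.array([-r*np.cos(t)+h*np.sin(t)-.008*(y-H[1]),y-H[1],r*np.sin(t)+h*np.cos(t)])
for t,c in((.476,(0,0,255)),):
    cv2.line(im,I(proj('side',pt(.0,.2265,.017,t))),I(proj('side',pt(.215,.2265,.017,t))),c,1)
    print([I(proj('side',pt(r,.2265,.017,t))) for r in(0,.215)])
cv2.imwrite('pics/z2.png',im)
```

```text
lid top [0.721  0.2264 0.1138] [0.5383 0.2249 0.2083] 0.4778104194879886
lid top steep/flat [0.7207 0.2264 0.1156] [0.5438 0.2249 0.2037] 0.46198270274026926
idx top far [0.7134 0.2393 0.1193] [0.5354 0.2379 0.2043] 0.44539544486906124
idx near low [0.7098 0.2473 0.1143] [0.5297 0.2458 0.202 ] 0.4529593574660177
[(76, 341), (557, 202)]
```

View pics/z2.png

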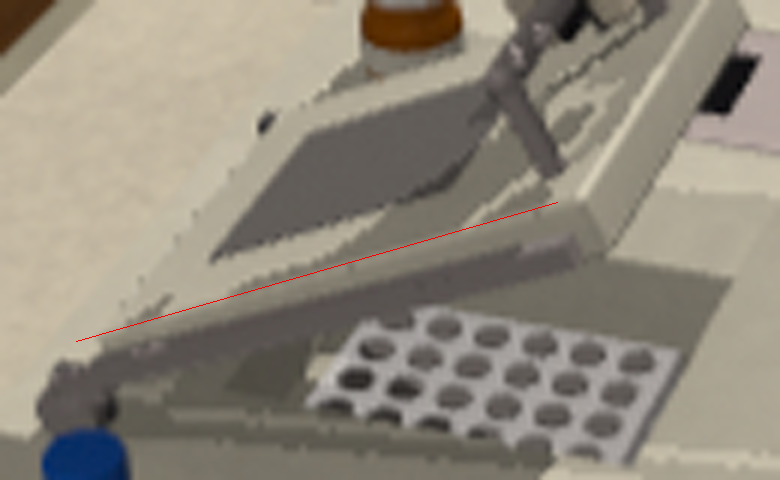

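By direct edge fits, the lid is at about 0.47 rad (0.462–0.478) and the index arm at 0.445–0.486. The difference is at most about 0.03 rad, well inside 0.09. The index tip is still at the same pixel, about (286,265). One last settle check, then hand in.

```bash
python3 -m jog '[[[0,0,0,0,0,0,0],[0,0,0,0,0,0,0],[0,0,0,0,0,0,0],[0,0,0,0,0,0,0]]]' && python3 -c "
from station import job_done,monitor
s=monitor.get_state();print(max(abs(v) for v in s['qd']),s['width']);print(job_done())"
```

```text
t: 12.22
eef_pos: [0.5747, 0.1352, 0.2441]
ee_rot: [3.136, -0.479, -3.132]
force: [2.6, 4.1, -10.2]
width: 0.0113
0.0009268981805376198 0.011263567600092925
the job is handed in; nothing more can be done
None
```

I pressed the cover plate flush with the lid still shut, lifted the lid into line with the index arm, and handed the job in while still gripping the bar. It was handed in at about 12 s of the 54 s allowed; no verdict is reported.

- **Cover plate:** I pressed both ends at once with the part-open fingers. They stopped at 85.2 mm, deck level, at about 25 N, and the picture afterwards showed the plate flush with even seams.
- **Lid:** It is at about 0.476 rad by tool position, and 0.462–0.478 by fitting its edge in the side view. The fingers hold the bar about 10 mm from its middle. At hand-in the opening was 11 mm on the 12 mm bar, with a 35 N grip setting and the arm at rest.
- **Index arm:** My edge fits disagreed a little: 0.470–0.486 rad before the lift and 0.445–0.453 after it. I take this as measurement scatter, because its tip stayed within about a pixel in the side view. The largest lid-to-arm difference I found was about 0.03 rad, inside the 0.09 limit.
- **Other things:** The dish and jar looked unmoved in the pictures, and the tool did not come near the tip box, reagent bottle or mouse. I did not re-measure their positions.

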